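# Lay the accessory case flat and seat it against the stop bar

## Task

The accessory case has been left standing on its edge on the bench pad. Tip it over by pushing on its lid side, so that it lies flat on its rubber feet with the lid up, and then push it along the pad until the edge that carries its handle is flush against the stop bar. Only push it, never pick it up, and leave the upright meter and the other things on the bench where they are.

Things in the scene. Friction and masses are not known exactly. Their poses are not given: they have to be found in the camera images.
- case: Accessory case: grey plastic box 54 mm thick (x), 180 wide (y), 115 high (z), 0.45 to 0.75 kg, loose, standing on its long edge on the pad; wider and lower than the meter. Origin: centre of the edge face it stands on; z points from there to the handle edge. -x is the lid side, towards the robot; +x has four rubber feet 3 mm thick. Lying on its feet, x points down, the lid 57 mm above the pad.
- case_center (a point): Centre of the case's box (57.5 mm from its origin along its z). About 62 mm above the table when the case stands on the pad, 34 mm when it lies on its feet. Lying, it slides on the pad under a push of about 2 to 5 N. If one corner meets the bar first it can jam: a push nearer the lagging end turns it square.
- case_lid (a point): Middle of the case's lid side (27 mm from case_center along the case's -x), marked by three flat upright ribs. A push of 1 to 4 N near the top of this side tips the case; past about 25 degrees it falls over by itself.
- case_edge (a point): Middle of the case's handle edge face (115 mm from the case's origin along its z): the face that must meet the stop bar. It carries two flat latches and a black handle, a bar 10 mm thick and 90 mm long along the case's y that stands 25 mm out in the middle of the thickness. With the case lying on its feet, the handle passes over the stop bar.
- pad: Dark rubber pad fixed to the table, 310 (x) by 600 mm (y), 4 mm thick, with an aluminium stop bar along its far (+x) edge, 580 mm long, 14 mm thick, its top 16 mm above the table. Origin: centre of the underside, on the table; x points away from the robot to the stop bar, z up. The bar's near face, which the case must meet, is at x = 130 mm, parallel to y.
- meter: Portable meter, an upright grey box 58 (x) by 84 (y) by 125 mm high with a wire-like carrying handle on top (to 147 mm), a window and a dial at its front (-x). Loose, 0.7 kg, stands on the pad beside the case, to its left or right. Origin: centre of its underside. To be left alone.
- adapter: Brass coaxial adapter, 24 mm across, 40 mm high, standing loose on the near middle of the pad, between the case and the meter. Origin: centre of its underside. To be left alone.
- screwdriver: Screwdriver lying loose on the table beyond the stop bar, along the bar. To be left alone.
- terminator: Dark steel coaxial terminator, 32 mm across, 66 mm high, standing loose on the table to the left of the pad. To be left alone.
- tape: Roll of black tape, 70 mm across, 19 mm high, lying loose on the table to the right of the pad. To be left alone.
- mug: White mug, 80 mm across, 90 mm high, on the table to the left of the pad. To be left alone.
Not all that is in view belongs to the job. What is shaped like the case but turquoise is not meant.

How it is judged:
By the outcome, as a careful person would: the job done as asked, in the order asked, and still so for the second after the job is handed in, with the robot touching nothing.
It also fails if it takes over 51 s, if anything falls off the work surface, if the arm or the gripper's body presses on something with over 40 N, if the wrist force passes 120 N, or if a joint passes its speed limit or range.

## Robot

A 7-joint arm with a two-finger parallel gripper is mounted at the origin on the work surface. World frame = base frame: x ahead of the robot, y to its left, z up, the work surface at z = 0. Lengths are in m, angles in rad, forces in N, time in s.
With the tool pointing down it reaches from about 0.425 to 1.025 m from the base axis. Payload 3.6 kg.
Tool frame: the origin (TCP) lies on the front face of the gripper's body, between the roots of the fingers; the fingertips stand 73 mm ahead of it and the grasp point (between the pads) lies 54 mm ahead of it; z points along the fingers, y is the line along which they close (so a half turn about z gives the same grasp; the last joint's range is limited). The gripper opens to 85 mm and grips with 20 to 120 N. Pads are 22 mm wide; open, the fingers measure 114 mm over their backs; the gripper's body (76 mm by 85 mm) begins 54 mm behind the grasp point. The pads swing forward as they close: fully open they stand 13 mm farther back than shut.
Start: joints at [-1.319, 0.591, 0.048, 1.609, -0.033, 0.943, -0.034], TCP at [0.246, 0.682, 0.304] pointing down, gripper open.
Joint ranges: [-2.69, 2.69], [-0.47, 2.24], [-1.27, 1.36], [0.19, 2.51], [-1.53, 4.68], [0.08, 2.07], [-3.09, 3.09]. Speed limits (rad/s): [2.57, 2.57, 3.14, 3.14, 3.14, 3.14, 3.14].

## Interface

Orientations are given as [roll, pitch, yaw] about the fixed x, y, z axes, in that order (R = Rz(yaw) Ry(pitch) Rx(roll)).
In Python, from plant import env gives the robot as it stands.
- The arm moves only by the shell command python3 -m creep 'ROWS' [OPENING] [FORCE]. ROWS is a JSON object of lists of equal length, an entry for each row: "translation": the shift along the tool's x, y, z in cm, a list of three; "dr": the turn, a rotation vector about the tool's x, y, z in rad, a list of three. In form: {"translation": [[dx, dy, dz], ...], "dr": [[wx, wy, wz], ...]}. A call has 1 to 5 rows; each row is the pose to reach, as a shift and turn from the pose commanded when the call began, along the tool's axes at that moment; what a row does not reach only later rows make up. A row lasts 1/12 s, in which the tool goes at most 41.7 mm and 7.16 degrees, less where a joint would pass 70% of its speed; a pose out of reach is approached as far as the arm can. A call with a gripper value outside its range is refused whole. OPENING is the gripper's target within -1 to 1 (fully open at 1, half-way at 0, shut at -1), set as the call begins (- or left out, the last holds). The fingers move at their own pace and stop on an object; FORCE is the grip in N (left out, the last holds). Time passes only in rows, so rows that repeat a pose let the fingers close. It gives the time, the measured TCP pose, the force, the opening and the grip force at its end, in the units of the state.
- env.get_state(): the state, without advancing time (a new reading comes with each control period).
- env.snapshot(name): name is "scene" or "top" or "wrist"; returns (picture, depth): 480x640x3 uint8, red, green, blue; 480x640 float32, m along the optical axis (not along the pixel's ray), 0 where there is no reading.
- env.camera_info(name): a dict with "vertical_fov" (degrees; the focal length in pixels is half the picture's height over the tangent of half this angle, whatever the lens; pixels are square), "cx", "cy" (the principal point, pixels), "k1" (the pictures are not rectified: a ray, as slopes to the right and down, at radius r is drawn at 1 + k1 r^2 times it, then the intrinsics apply), "cam_to_world" (4x4, takes a point from camera to world coordinates). Camera axes: x right, y up, looking along -z (the intrinsics and any distortion apply to the point x, -y, -z); pixel columns grow to the right and rows downward; lengths in m; the calibration is good to about 2 mm. A picture is of the moment at which its call begins: read the wrist's pose just before it. camera_info takes no time and is no camera call; for the wrist camera it gives the pose at the moment of the call.
- env.job_done(): hands the job in; it is judged then, once.
The state is a dict: "t": time; "joint_pos": joint angles; "qvel": joint speeds; "effort": joint torques, N m; "eef_pos": TCP position; "ee_rot": TCP orientation; "force": force on the tool from outside, world axes, zero at the start; "wrist_torque": the same for the moment, N m; "grip_width": finger opening in m; "finger_force": force on a finger pad.
Only numpy, scipy, OpenCV 4.12 (cv2) and the standard library are available. Lean on these libraries where they do the work, as an engineer would, in place of code of your own. Each camera call takes 0.05 s, during which the arm holds its last target. There are 200 camera calls.

## Working session

There is one attempt and no reset: what is moved stays moved. The work goes in short steps, Python scripts to look and compute and a shell command to move; the robot and the scene stay as the last step left them, time stands still between calls to the robot, and variables do not carry over. Pictures are saved under pics/ and viewed, at most 10 in all, crops included, and the job is handed in when it is done.

```bash
ls; mkdir -p pics
cat > h.py <<'E'
import numpy as np, cv2
from plant import env
def K(n):
    c=env.camera_info(n); f=240/np.tan(np.radians(c["vertical_fov"])/2)
    return c,f
def ray(c,f,u,v):
    k=c["k1"]; d=np.array([(u-c["cx"])/f,(v-c["cy"])/f]); s=d.copy()
    for _ in range(20): s=d/(1+k*(s@s))
    return s
def plane(c,f,u,v,z):
    s=ray(c,f,u,v); T=np.array(c["cam_to_world"]); w=T[:3,:3]@np.array([s[0],-s[1],-1]); o=T[:3,3]
    return o+w*(z-o[2])/w[2]
def dep(c,f,u,v,d):
    s=ray(c,f,u,v); T=np.array(c["cam_to_world"]); return T[:3,:3]@np.array([s[0]*d,-s[1]*d,-d])+T[:3,3]
def cloud(n):
    c,f=K(n); im,d=env.snapshot(n)
    uv=np.stack(np.meshgrid(np.arange(640),np.arange(480)),-1).reshape(-1,2).astype(float)
    q=(uv-[c["cx"],c["cy"]])/f; s=q.copy()
    for _ in range(15): s=q/(1+c["k1"]*(s**2).sum(1,keepdims=True))
    dd=d.reshape(-1,1); T=np.array(c["cam_to_world"])
    P=np.hstack([s[:,:1]*dd,-s[:,1:]*dd,-dd])@T[:3,:3].T+T[:3,3]
    P[dd[:,0]==0]=np.nan
    return im,d,P.reshape(480,640,3)
E
python3 - <<'E'
from h import *
print(env.get_state())
for n in("scene","top"):
    im,d,P=cloud(n); np.savez("/tmp/"+n,im=im,P=P); cv2.imwrite(f"pics/{n}0.png",im[...,::-1])
    c,f=K(n); print(n,f,c)
E
```

```text
pics
{'t': 0.0, 'joint_pos': array([-1.31847554,  0.59215984,  0.04827864,  1.60984269, -0.03329039,
        0.94269015, -0.03371489]), 'qvel': array([ 0.00028607, -0.00156448, -0.0012372 , -0.00102692, -0.00037999,
        0.00073386,  0.00033228]), 'effort': array([-3.69085101e-04, -5.48680115e+01,  1.54594123e+00, -1.98130953e+01,
        9.30083042e-03,  8.56774219e-03, -3.03117936e-06]), 'eef_pos': array([0.24550041, 0.68145606, 0.30270322]), 'ee_rot': array([-3.13930033e+00,  1.27134619e-04,  2.79586037e+00]), 'force': array([-0.22096184, -0.48718137, -1.12729008]), 'wrist_torque': array([ 0.05721413,  0.02638963, -0.01020873]), 'finger_force': 0.0, 'grip_width': 0.08532763676150677}
scene 488.88704635596497 {'vertical_fov': 52.293853311814594, 'cx': 310.4907013344143, 'cy': 234.23324220967712, 'k1': -0.11736694528689719, 'cam_to_world': array([[ 0.09166003, -0.58649663,  0.8047485 ,  1.37448708],
       [ 0.99557986,  0.07059022, -0.06194973, -0.0445537 ],
       [-0.02047407,  0.80686971,  0.59037453,  0.701309  ],
       [ 0.        ,  0.        ,  0.        ,  1.        ]])}
top 466.6185698164956 {'vertical_fov': 54.43702693779757, 'cx': 317.3901462913589, 'cy': 238.96905561890782, 'k1': 0.01782755490162414, 'cam_to_world': array([[-0.01461489,  0.99205341, -0.12496577,  0.39149411],
       [-0.99988749, -0.01492229, -0.00152415,  0.01380596],
       [-0.00337681,  0.12492943,  0.99215988,  1.39313761],
       [ 0.        ,  0.        ,  0.        ,  1.        ]])}
```

View pics/scene0.png

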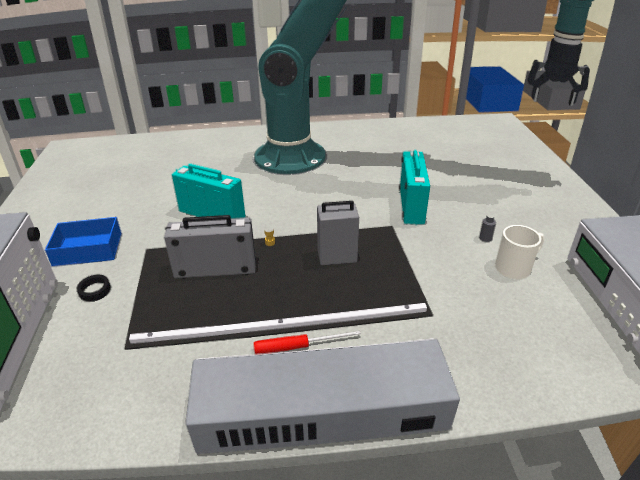

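View pics/top0.png

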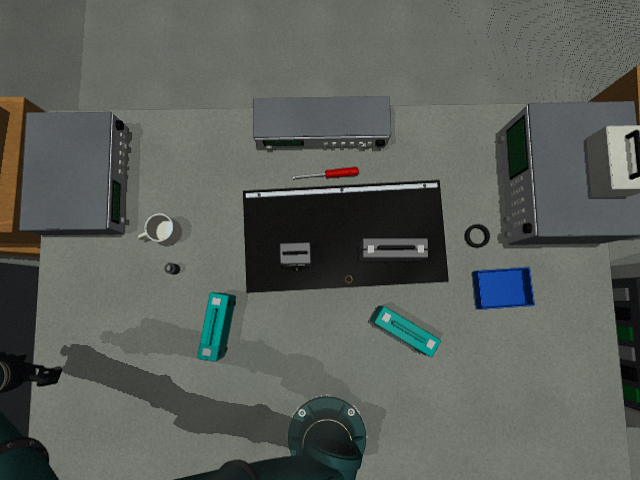

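The case is the grey box with latches and a handle: top (395,248), scene (212,247), with its rubber feet visible. The other candidates don't fit: the meter at top (295,254) is narrower and taller, and the boxes at top (215,327) and (405,330) are turquoise. I'll enlarge a crop to confirm and measure.

Run:
```python
from h import *
t=np.load("/tmp/top.npz"); s=np.load("/tmp/scene.npz")
a=cv2.resize(t["im"][170:360,230:500],None,fx=2.9,fy=2.9,interpolation=cv2.INTER_CUBIC)
cv2.imwrite("pics/crop1.png",a[...,::-1])
def rect(P,m,name):
    p=P[m]; p=p[np.isfinite(p).all(1)]
    r=cv2.minAreaRect(p[:,:2].astype(np.float32)); print(name,len(p),"c",np.round(r[0],4),"size",np.round(r[1],4),"ang",round(r[2],2),"z",np.round(np.percentile(p[:,2],[5,50,95]),4))
P=t["P"];im=t["im"].astype(int);vv,uu=np.mgrid[:480,:640]
box=lambda u0,u1,v0,v1:(uu>u0)&(uu<u1)&(vv>v0)&(vv<v1)
rect(P,box(350,440,230,270)&(abs(P[...,2]-.119)<.008),"case top")
rect(P,box(270,320,235,280)&(abs(P[...,2]-.129)<.008),"meter top")
rect(P,box(240,445,175,205)&(im.min(2)>170),"bar")
dark=box(235,460,170,300)&(im.max(2)<45)&(P[...,2]<.02); rect(P,dark,"pad")
rect(P,box(340,358,270,290)&(P[...,2]>.02),"adapter")
tq=(im[...,1]-im[...,0]>60)&(im[...,2]-im[...,0]>50)
for n,b in(("tqR",box(360,450,295,365)),("tqL",box(190,245,285,370))): rect(P,tq&b&(P[...,2]>.05),n)
# bar from rays at z=.016, line fit
c,f=K("top"); m=(box(243,445,178,202)&(im.min(2)>150)).astype(np.uint8)
v,u=np.nonzero(m); Q=np.array([plane(c,f,a,b,.016) for a,b in zip(u,v)]); r=cv2.minAreaRect(Q[:,:2].astype(np.float32)); print("bar rays",r)
# near edge line of the bar per column
e=np.array([plane(c,f,a,v[u==a].max()+.5,.016)[:2] for a in range(250,436)]); k=np.polyfit(e[:,1],e[:,0],1); print("near face x=%.4f+%.4f y"%(k[1],k[0]),"y range",Q[:,1].min(),Q[:,1].max())
S=s["P"]; si=s["im"].astype(int)
rect(S,(S[...,0]>.3)&(S[...,0]<.7)&(S[...,1]<-.0)&(S[...,1]>-.3)&(abs(S[...,2]-.119)<.006)&(si.max(2)-si.min(2)<25)&(vv<260)&(vv>200),"case top scene")
```

```text
case top 1130 c [ 0.5271 -0.1968] size [0.1819 0.0558] ang 89.34 z [0.1137 0.1183 0.1231]
meter top 580 c [0.515  0.0775] size [0.0822 0.058 ] ang 89.39 z [0.1237 0.1278 0.1321]
bar 527 c [ 0.7344 -0.057 ] size [0.0534 0.575 ] ang 2.25 z [0.0104 0.0151 0.0199]
pad 16799 c [ 0.5941 -0.0629] size [0.342  0.6013] ang 2.32 z [-0.0016  0.0032  0.0081]
adapter 14 c [ 0.4465 -0.0733] size [0.0146 0.0204] ang 32.62 z [0.0201 0.0216 0.0318]
tqR 1173 c [ 0.2993 -0.2225] size [0.1789 0.0538] ang 58.18 z [0.1095 0.1143 0.1386]
tqL 1148 c [0.3197 0.3019] size [0.0544 0.1792] ang 79.38 z [0.1094 0.1141 0.1385]
bar rays ((0.7139303684234619, -0.05755254626274109), (0.011842863634228706, 0.5735471844673157), 2.273988962173462)Traceback (most recent call last):
  File "<stdin>", line 21, in <module>
    return umr_maximum(a, axis, None, out, keepdims, initial, where)
ValueError: zero-size array to reduction operation maximum which has no identity
```

View pics/crop1.png

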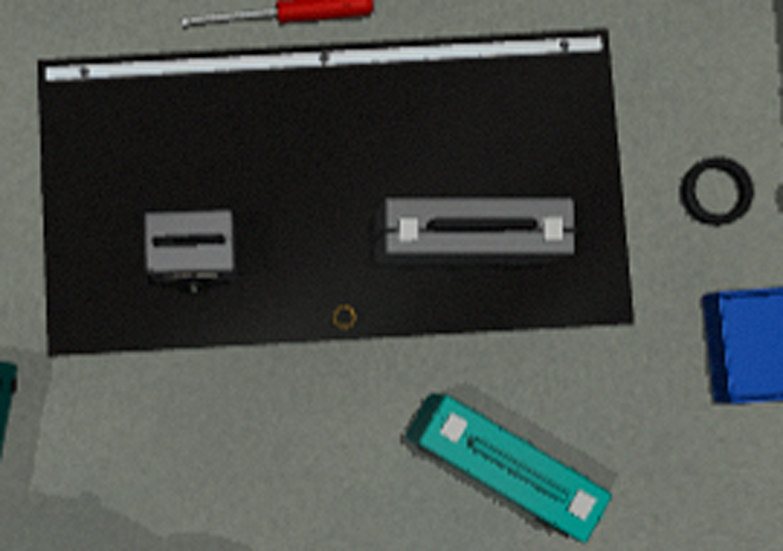

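The crop confirms it: the grey box at (480,226) in the crop has the two latches and the long handle, and it is 180 x 54 mm with its top at 119 mm. The pad is yawed +2.3° and the case about -0.7°. I'll approach with the fingers open along the pad's y, so that the two fingertips also square the case.

```bash
python3 -m creep '{"translation":[[-2,-1.3,0],[-5.4,-3.5,0],[-8.8,-5.7,0],[-12.2,-7.9,0],[-15.6,-10.1,0]],"dr":[[0,0,-0.08],[0,0,-0.16],[0,0,-0.24],[0,0,-0.32],[0,0,-0.385]]}' 1
```

```text
t: 0.52
eef_pos: [0.3589, 0.5324, 0.3034]
ee_rot: [-3.141, -0.0, -3.098]
force: [0.7, -0.0, -0.7]
grip_width: 0.0854
finger_force: 0.0
```

```bash
python3 -m creep '{"translation":[[-2,-3.5,0],[-4,-7,0],[-6,-10.5,0],[-8,-14,0],[-10,-17.5,0]],"dr":[[0,0,0],[0,0,0],[0,0,0],[0,0,0],[0,0,0]]}'
python3 -m creep '{"translation":[[0,-4,0],[0,-8,0],[0,-12,0],[0,-16,0],[0,-20,0]],"dr":[[0,0,0],[0,0,0],[0,0,0],[0,0,0],[0,0,0]]}'
python3 -m creep '{"translation":[[0,-4,0],[0,-8,0],[0,-12,0],[0,-16,0],[0,-20,0]],"dr":[[0,0,0],[0,0,0],[0,0,0],[0,0,0],[0,0,0]]}'
```

```text
t: 0.93
eef_pos: [0.4656, 0.3612, 0.3036]
ee_rot: [-3.141, -0.001, -3.102]
force: [-0.8, -0.0, 0.2]
grip_width: 0.0851
finger_force: 0.0
t: 1.35
eef_pos: [0.4724, 0.1613, 0.3037]
ee_rot: [-3.141, -0.001, -3.102]
force: [-0.1, -0.3, 0.1]
grip_width: 0.0856
finger_force: 0.0
t: 1.77
eef_pos: [0.4802, -0.0383, 0.3038]
ee_rot: [3.142, -0.0, -3.102]
force: [1.2, 0.1, 0.2]
grip_width: 0.0855
finger_force: 0.0
```

```bash
python3 -m creep '{"translation":[[0.5,-4,0],[1,-8,0],[1.5,-12,0],[2.1,-15,0],[2.1,-15.8,0]],"dr":[[0,0,0],[0,0,0],[0,0,0],[0,0,0],[0,0,0]]}'
python3 -m creep '{"translation":[[0,0,3.5],[0,0,7],[0,0,10.5],[0,0,13.5],[0,0,14.4]],"dr":[[0,0,0],[0,0,0],[0,0,0],[0,0,0],[0,0,0]]}'
python3 - <<'E'
from h import *
im,d=env.snapshot("scene"); cv2.imwrite("pics/s1.png",im[100:340,100:460,::-1].repeat(2,0).repeat(2,1)); s=env.get_state(); print(s["eef_pos"],s["force"])
E
```

```text
t: 2.18
eef_pos: [0.4639, -0.2013, 0.3039]
ee_rot: [-3.139, -0.001, -3.111]
force: [-0.3, 0.6, -0.4]
grip_width: 0.0855
finger_force: 0.0
t: 2.6
eef_pos: [0.4639, -0.1936, 0.1562]
ee_rot: [3.138, -0.007, -3.101]
force: [-0.4, 0.8, -0.4]
grip_width: 0.0855
finger_force: 0.0
[ 0.464033   -0.19377983  0.15641238] [-0.43549687 -0.44459875 -0.73685635]
```

View pics/s1.png

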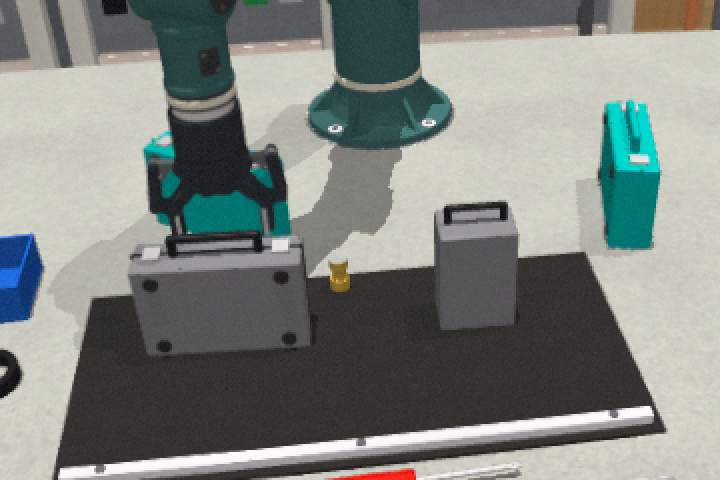

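The fingers stand behind the case, centred on it at crop (180,225) and (267,225). Everything else is undisturbed. Now I'll push near the top.

```bash
python3 -m creep '{"translation":[[-0.8,0,0],[-1.5,0,0],[-2,0,0],[-2.5,0,0],[-3,0,0]],"dr":[[0,0,0],[0,0,0],[0,0,0],[0,0,0],[0,0,0]]}'
python3 -m creep '{"translation":[[-0.5,0,0],[-1,0,0],[-1.5,0,0],[-2,0,0],[-2.5,0,0]],"dr":[[0,0,0],[0,0,0],[0,0,0],[0,0,0],[0,0,0]]}'
```

```text
t: 3.07
eef_pos: [0.4966, -0.1942, 0.1612]
ee_rot: [-3.141, 0.001, -3.103]
force: [-2.3, -1.0, 1.6]
grip_width: 0.0854
finger_force: 1.0
t: 3.48
eef_pos: [0.522, -0.1929, 0.16]
ee_rot: [-3.141, 0.001, -3.102]
force: [0.6, -0.7, -0.6]
grip_width: 0.0855
finger_force: 0.2
```

Contact was made at x ≈ 0.49, as predicted. I'll check whether the case is tipping or sliding.

```bash
cat > m.py <<'E'
from h import *
def look():
    im,d,P=cloud("scene"); 
    m=(P[...,0]>.5)&(P[...,0]<.74)&(P[...,1]<-.09)&(P[...,1]>-.31)&(P[...,2]>.025)&(P[...,2]<.16)&(im.min(2)>70)&(np.ptp(im.astype(int),axis=2)<25)
    p=P[m]; c=p.mean(0); w,V=np.linalg.eigh(np.cov((p-c).T)); n=V[:,0]*np.sign(V[2,0]); q=p
    # dominant plane by RANSAC
    r=np.random.default_rng(0); best=0
    for _ in range(200):
        a=p[r.choice(len(p),3,False)]; k=np.cross(a[1]-a[0],a[2]-a[0]); L=np.linalg.norm(k)
        if L<1e-6: continue
        k/=L; h=abs((p-a[0])@k)<.004
        if h.sum()>best: best=h.sum(); n=k*np.sign(k[0]+k[2]); q=p[h]
    print("n",len(p),"plane",best,np.round(n,3),"tilt",round(np.degrees(np.arcsin(n[2])),1),"x",np.round(np.percentile(q[:,0],[1,99]),3),"y",np.round(np.percentile(q[:,1],[1,99]),3),"z",np.round(np.percentile(q[:,2],[1,99]),3))
    return im
E
python3 -c "
from m import *
look()"
```

```text
n 3427 plane 1890 [ 0.931 -0.033 -0.365] tilt -21.4 x [0.561 0.597] y [-0.281 -0.108] z [0.026 0.112]
```

It is tipping, at 21° so far. I'll finish the tip with a little more travel.

```bash
python3 -m creep '{"translation":[[-0.5,0,0],[-1,0,0],[-1.5,0,0],[-2,0,0],[-2.5,0,0]],"dr":[[0,0,0],[0,0,0],[0,0,0],[0,0,0],[0,0,0]]}'
python3 -m creep '{"translation":[[0,0,0],[0,0,0],[0,0,0],[0,0,0],[0,0,0]],"dr":[[0,0,0],[0,0,0],[0,0,0],[0,0,0],[0,0,0]]}'
python3 - <<'E'
from m import *
im=look(); cv2.imwrite("pics/s2.png",im[100:340,100:460,::-1].repeat(2,0).repeat(2,1))
E
```

```text
t: 3.95
eef_pos: [0.5465, -0.1919, 0.1599]
ee_rot: [-3.142, 0.0, -3.102]
force: [-0.7, -0.6, -0.0]
grip_width: 0.0853
finger_force: 0.0
t: 4.37
eef_pos: [0.5455, -0.1921, 0.1599]
ee_rot: [3.142, -0.0, -3.103]
force: [-0.2, -0.3, -0.1]
grip_width: 0.0854
finger_force: 0.0
n 4317 plane 3234 [ 0.02  -0.004  1.   ] tilt 88.8 x [0.561 0.673] y [-0.283 -0.109] z [0.056 0.064]
```

View pics/s2.png

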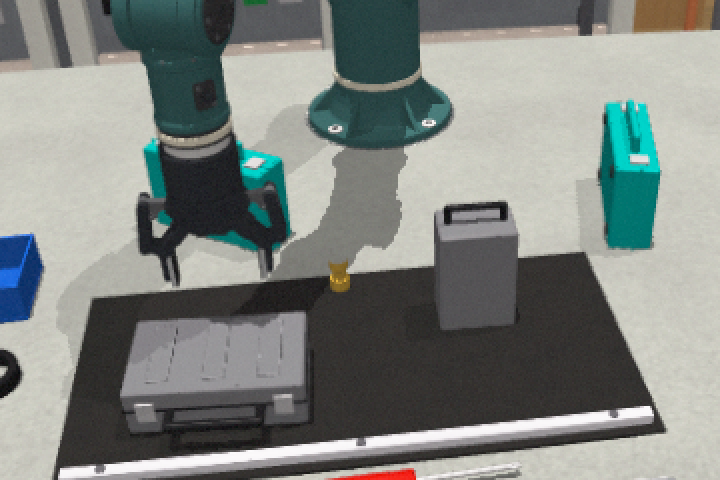

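Tipped: it lies flat with the lid up (top at 61 mm, ribs visible at crop (215,350)), its handle side facing the bar and about 38 mm away. Next I'll back off, lower the fingers and push the rear edge.

```bash
python3 -m creep '{"translation":[[1.5,0,0],[3,-0.2,0],[4,-0.4,1],[4,-0.4,3],[4,-0.4,5]],"dr":[[0,0,0],[0,0,0],[0,0,0],[0,0,0],[0,0,0]]}'
python3 -m creep '{"translation":[[0,0,1.5],[0,0,2.7],[0,0,3],[0,0,3],[0,0,3]],"dr":[[0,0,0],[0,0,0],[0,0,0],[0,0,0],[0,0,0]]}'
python3 - <<'E'
from m import *
look()
im,d,P=cloud("top"); v,u=np.mgrid[:480,:640]
m=(abs(P[...,2]-.061)<.008)&(P[...,0]>.52)&(P[...,0]<.69)&(P[...,1]<-.09)&(P[...,1]>-.31)&(im.min(2)>60)
print(cv2.minAreaRect(P[m][:,:2].astype(np.float32)))
E
```

```text
t: 4.83
eef_pos: [0.5057, -0.1982, 0.1102]
ee_rot: [-3.141, 0.002, -3.104]
force: [-0.4, -0.0, -0.2]
grip_width: 0.0853
finger_force: 0.0
t: 5.25
eef_pos: [0.5063, -0.1977, 0.0802]
ee_rot: [-3.141, 0.0, -3.102]
force: [0.0, 0.7, 0.1]
grip_width: 0.0852
finger_force: 0.0
n 4400 plane 3268 [ 0.005 -0.001  1.   ] tilt 89.7 x [0.56  0.673] y [-0.283 -0.109] z [0.057 0.064]
((0.6163661479949951, -0.19883492588996887), (0.17654745280742645, 0.11562933027744293), 88.7914810180664)
```

```bash
python3 -m creep '{"translation":[[-1,0,0],[-2.2,0,0],[-3,0,0],[-3.6,0,0],[-4.2,0,0]],"dr":[[0,0,0],[0,0,0],[0,0,0],[0,0,0],[0,0,0]]}'
python3 -m creep '{"translation":[[-0.4,0,0],[-0.8,0,0],[-1.2,0,0],[-1.6,0,0],[-2,0,0]],"dr":[[0,0,0],[0,0,0],[0,0,0],[0,0,0],[0,0,0]]}'
python3 -m creep '{"translation":[[-0.3,0,0],[-0.6,0,0],[-0.8,0,0],[-0.9,0,0],[-1,0,0]],"dr":[[0,0,0],[0,0,0],[0,0,0],[0,0,0],[0,0,0]]}'
python3 -c "
from m import *
look()"
```

```text
t: 5.77
eef_pos: [0.548, -0.1958, 0.0799]
ee_rot: [3.141, -0.002, -3.103]
force: [-3.3, -0.4, 0.6]
grip_width: 0.0854
finger_force: 0.0
t: 6.18
eef_pos: [0.5679, -0.1949, 0.0797]
ee_rot: [3.141, -0.001, -3.102]
force: [-2.1, -0.1, -0.5]
grip_width: 0.0855
finger_force: 0.0
t: 6.6
eef_pos: [0.578, -0.1946, 0.0799]
ee_rot: [3.141, -0.0, -3.102]
force: [-3.0, 0.4, 0.1]
grip_width: 0.0854
finger_force: 0.0
n 4644 plane 3527 [0.006 0.001 1.   ] tilt 89.6 x [0.594 0.706] y [-0.28  -0.105] z [0.056 0.064]
```

Sliding at 2–3 N, with about 6 mm left. I'll go slowly until the bar stops it.

```bash
python3 -m creep '{"translation":[[-0.1,0,0],[-0.2,0,0],[-0.3,0,0],[-0.4,0,0],[-0.5,0,0]],"dr":[[0,0,0],[0,0,0],[0,0,0],[0,0,0],[0,0,0]]}'
python3 -m creep '{"translation":[[-0.1,0,0],[-0.15,0,0],[-0.2,0,0],[-0.25,0,0],[-0.3,0,0]],"dr":[[0,0,0],[0,0,0],[0,0,0],[0,0,0],[0,0,0]]}'
python3 -c "
from m import *
look(); print(env.get_state()['force'],env.get_state()['wrist_torque'])"
```

```text
t: 7.07
eef_pos: [0.5832, -0.1946, 0.0799]
ee_rot: [-3.141, 0.0, -3.102]
force: [-2.9, -0.4, -0.2]
grip_width: 0.0856
finger_force: 0.0
t: 7.48
eef_pos: [0.5854, -0.1945, 0.0799]
ee_rot: [3.141, -0.002, -3.103]
force: [-4.2, -0.3, 0.2]
grip_width: 0.0855
finger_force: 0.0
n 4715 plane 3572 [-0.004  0.001  1.   ] tilt 89.8 x [0.601 0.714] y [-0.28  -0.105] z [0.057 0.064]
[-4.72753464  0.45107162  0.68580164] [-0.01415712  0.74438785 -0.03222528]
```

```bash
python3 -m creep '{"translation":[[-0.1,0,0],[-0.15,0,0],[-0.2,0,0],[-0.2,0,0],[-0.2,0,0]],"dr":[[0,0,0],[0,0,0],[0,0,0],[0,0,0],[0,0,0]]}'
python3 - <<'E'
from m import *
im=look(); s=env.get_state(); print(s['force'],s['wrist_torque'],s['eef_pos'])
cv2.imwrite("pics/s3.png",cv2.resize(im[235:350,125:275],None,fx=5,fy=5,interpolation=cv2.INTER_CUBIC)[...,::-1])
E
```

```text
t: 7.95
eef_pos: [0.5855, -0.1944, 0.0796]
ee_rot: [3.141, -0.005, -3.103]
force: [-6.7, -0.1, 1.8]
grip_width: 0.0853
finger_force: 0.0
n 4721 plane 3593 [0.019 0.009 1.   ] tilt 88.8 x [0.601 0.713] y [-0.279 -0.105] z [0.056 0.064]
[-7.55404165 -0.02156509  1.78998697] [-1.61083211e-02  1.09745672e+00  6.11850868e-04] [ 0.58550357 -0.19440411  0.07957354]
```

View pics/s3.png

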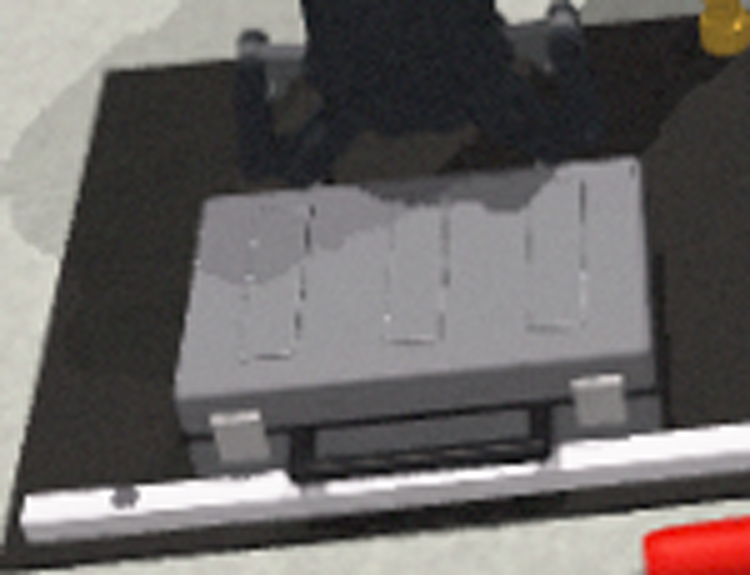

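The case has stopped against the bar: force is rising, the TCP isn't moving, and there's no moment about z, so both ends bear. In the crop, both lower corners (195,475) and (660,430) meet the bar and the handle passes over it. I'll press once more to seat it, then withdraw.

```bash
python3 -m creep '{"translation":[[-0.1,0,0],[-0.2,0,0],[-0.3,0,0],[-0.3,0,0],[-0.3,0,0]],"dr":[[0,0,0],[0,0,0],[0,0,0],[0,0,0],[0,0,0]]}'
python3 -c "
from h import *
s=env.get_state(); print(s['force'],s['wrist_torque'])"
python3 -m creep '{"translation":[[0.3,0,0],[1,0,0],[2,0,0],[3.5,0,0],[5,0,0]],"dr":[[0,0,0],[0,0,0],[0,0,0],[0,0,0],[0,0,0]]}'
python3 -m creep '{"translation":[[1,0,-1],[2,0,-4],[2.5,0,-8],[2.5,0,-12],[2.5,0,-15]],"dr":[[0,0,0],[0,0,0],[0,0,0],[0,0,0],[0,0,0]]}'
python3 - <<'E'
from m import *
im=look(); ti,d,P=cloud("top"); v,u=np.mgrid[:480,:640]
m=(abs(P[...,2]-.061)<.008)&(P[...,0]>.56)&(P[...,0]<.73)&(P[...,1]<-.09)&(P[...,1]>-.31)&(ti.min(2)>60)
print(cv2.minAreaRect(P[m][:,:2].astype(np.float32)))
a=cv2.resize(ti[165:265,350:450],(450,450),interpolation=cv2.INTER_CUBIC); b=cv2.resize(im[170:345,125:260],(347,450),interpolation=cv2.INTER_CUBIC)
cv2.imwrite("pics/s4.png",np.hstack([a,b])[...,::-1])
E
```

```text
t: 8.42
eef_pos: [0.5856, -0.1945, 0.0791]
ee_rot: [3.14, -0.011, -3.103]
force: [-10.6, -0.4, 3.3]
grip_width: 0.0854
finger_force: 0.0
[-10.56786041  -0.35961879   3.33873614] [-0.11287745  1.82044508  0.09099527]
t: 8.83
eef_pos: [0.5425, -0.1962, 0.0805]
ee_rot: [-3.14, 0.005, -3.101]
force: [-0.1, -0.5, -0.0]
grip_width: 0.0856
finger_force: 0.0
t: 9.25
eef_pos: [0.5168, -0.1976, 0.2338]
ee_rot: [-3.14, 0.005, -3.103]
force: [-0.0, 0.1, -0.8]
grip_width: 0.0851
finger_force: 0.0
n 4625 plane 3589 [0.011 0.007 1.   ] tilt 89.3 x [0.6   0.714] y [-0.28  -0.105] z [0.056 0.064]
((0.6560797095298767, -0.1945098638534546), (0.11608126014471054, 0.17713318765163422), 2.2178096771240234)
```

View pics/s4.png

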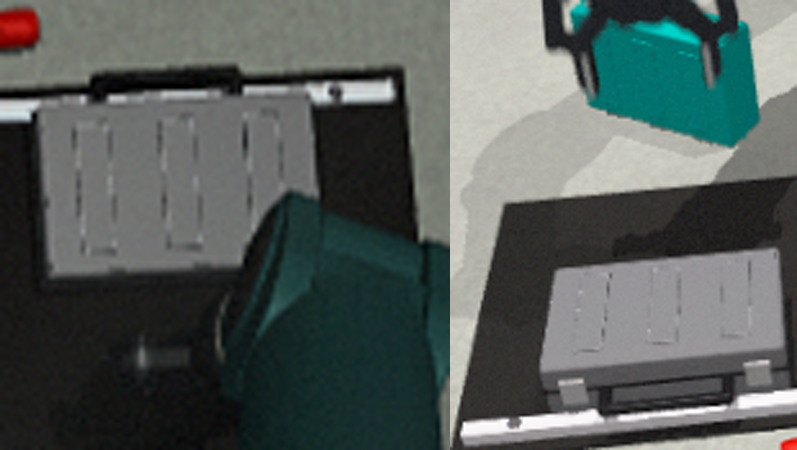

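The case lies square to the bar (2.2° against 2.3°) and flush along its whole edge at (40–310, 98), with the handle over the bar. The gripper is clear, so I'm handing in.

```bash
python3 -c "
from h import *
print(env.job_done())"
```

```text
the job is handed in; nothing more can be done
None
```

The case was tipped by its lid side onto its feet and pushed flush against the stop bar. The gripper was clear of it and no other object was touched, and I handed the job in at about 9 s; no verdict was returned.

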